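# Change the panel over from mains to standby supply

## Robot

A 6-joint arm with a two-finger parallel gripper is mounted at the origin on the work surface. World frame = base frame: x ahead of the robot, y to its left, z up, the work surface at z = 0. Lengths are in mm, angles in rad, forces in N, time in s.
With the tool pointing down it reaches from about 400 to 925 mm from the base axis. Payload 12.5 kg.
Tool frame: the origin (TCP) lies on the mounting face of the last link; the fingertips stand 190 mm ahead of it and the grasp point (between the pads) lies 171 mm ahead of it (env.tcp_to_tips is the distance from the TCP to the fingertips, in mm); x points along the fingers, y is the direction in which the jaws open and shut, and the axes are right-handed (so a half turn about x gives the same grasp; the last joint's range is limited). The gripper opens to 95 mm and grips with 3 to 60 N. Pads are 20 mm wide; open, the fingers measure 119 mm over their backs; the gripper's body (75 mm by 180 mm) begins 59 mm behind the grasp point.
Start: joints at [-1.229, 0.491, 1.559, -0, 1.092, -0.106], TCP at [270.633, -563.367, 404.761] pointing down, gripper open.
Joint ranges: [-3.1, 3.1], [-0.84, 2.19], [0.05, 2.79], [-1.13, 4.28], [0.06, 2.93], [-2.69, 2.69]. Speed limits (rad/s): [2.22, 2.22, 2.79, 3.14, 3.14, 3.14].

## Interface

Orientations are given as [roll, pitch, yaw] about the fixed x, y, z axes, in that order (R = Rz(yaw) Ry(pitch) Rx(roll)).
In Python, from cell import monitor, cams, job, env gives the robot as it stands. The module is installed in compiled form; this text tells all that it offers.
- The arm moves only by the tool apply_moves, never from a script. Its argument "series" is a list of rows, each a list of 3 entries, a list of its own where there are three numbers: the closure, from -1 (fully open) to 1 (shut), so that 0 is half open, then the shift along the tool's x, y, z in cm, then the turn about the tool's x in rad. A call has 1 to 20 rows; each row is the pose to reach, as a shift and turn from the pose commanded when the call began, along the tool's axes at that moment; what a row does not reach only later rows make up. A row lasts 1/8 s, in which the tool goes at most 62.5 mm and 10.7 degrees, less where a joint would pass 70% of its speed; a pose out of reach is approached as far as the arm can. A call with a gripper value outside its range is refused whole. The fingers move at their own pace and stop on an object; the grip force is fixed at half the most. Time passes only in rows, so rows that repeat a pose let the fingers close. It gives the time, the measured TCP pose, the force and the opening at its end, in the units of the state.
- monitor.state(): the state, without advancing time (a new reading comes with each control period).
- cams.read_camera(name): name is "scene" or "side" or "wrist"; returns a dict with "image" (400x640x3 uint8, red, green, blue), "fx", "fy", "cx", "cy" (pixels), "position" and "orientation" of the camera in the world. Camera axes: x right, y down, z forward; pixel columns grow to the right and rows downward; lengths in mm; the calibration is good to about 2 mm. The wrist camera is an equidistant fisheye: a pixel r from the principal point sees the ray r / f radians off the axis. A picture is of the moment at which its call begins. There is no depth.
- job.job_done(): hands the job in, once; it reports no verdict.
The state is a dict: "t": time; "joints": joint angles; "qvel": joint speeds; "tau": joint torques, N m; "eef_pos": TCP position; "tcp_rot": TCP orientation; "ft_force": force on the tool from outside, world axes, zero at the start; "moment": the same for the moment, N m; "opening": opening from 0.0 (shut) to 1.0 (fully open).
Only numpy, scipy, OpenCV 4.12 (cv2) and the standard library are available. Lean on these libraries where they do the work, as an engineer would, in place of code of your own. Each camera call takes 0.05 s, during which the arm holds its last target. There are 200 camera calls.

## Task

The changeover panel on the bench is running from the mains: change it over by hand to the standby supply. With a fingertip, push the arm of the large handle (mains) round from on to fully off, and only then push the arm of the small handle (standby) round from off to fully on; the two must never be on together. Only push the arms, do not grip the handles, and leave the selector knob and the loose things on and around the panel where they are.

Things in the scene. Friction and masses are not known exactly. Their poses are not given: they have to be found in the camera images.
- panel: Grey steel changeover panel, a closed enclosure lying on its back, fixed to the bench: 340 mm along its x, 420 mm along y, 120 mm high, flat door on top. Origin: centre of the underside; +x to its top edge (row of two square meters 10 mm proud, two lamps and a knob, 115 mm from the centre), -x to its bottom edge with cable glands sticking out 30 mm. Two black rotary switches stand on the door.
- main_switch: Base plate of the large (mains) switch, 72 mm square, 6 mm thick, fixed on the door, axes parallel to the panel's; origin on its axis in the door's face. The two switches stand side by side, about 200 mm apart along the panel's y; which is on the left varies. Each has a handle with one arm that turns about a vertical axis, a quarter turn between hard stops: OFF arm along +y, ON arm along +x.
- standby_switch: Base plate of the small (standby) switch, 56 mm square, 6 mm thick, fixed on the door, axes parallel to the panel's; origin on its axis in the door's face. OFF and ON directions as for the large switch.
- main (a joint): Angle of the large (mains) handle, rad: 0 = off (arm along the panel's +y), 1.571 = on (arm along the panel's +x); grows clockwise seen from above; hard stop at each end. It turns against an even friction of 0.55 N m (about 8 N at 70 mm from the axis) and stays where it is left.
- main_pivot (a point): Point on the large handle's vertical axis 35 mm above the door's face, the height of the arm's middle. The hub there is 46 mm in diameter and ends 52 mm above the door; below it lies a plate 72 mm square and 6 mm thick.
- main_tip (a point): The end of the large handle's arm, 95 mm from the axis, at the height of main_pivot. The arm is a straight bar 18 mm wide with flat upright flanks from 20 to 50 mm above the door's face and a 2 mm spine on top; it is open underneath.
- main_left (a point): Left flank of the large handle's arm (left as seen from the hub looking out to the tip); the point on it is 71 mm from the axis and 9 mm to the left of the arm's middle line, at mid-height. Pushing this flank turns the handle clockwise, to on.
- main_right (a point): Right flank of the large handle's arm; the point on it is 71 mm from the axis and 9 mm to the right of the arm's middle line, at mid-height. Pushing this flank turns the handle anticlockwise, to off.
- standby (a joint): Angle of the small (standby) handle, rad: 0 = off (arm along the panel's +y), 1.571 = on (arm along the panel's +x); grows clockwise seen from above; hard stop at each end. It turns against an even friction of 0.36 N m (about 7 N at 52 mm from the axis) and stays where it is left.
- standby_pivot (a point): Point on the small handle's vertical axis 30 mm above the door's face, the height of the arm's middle. The hub there is 34 mm in diameter and ends 44 mm above the door; below it lies a plate 56 mm square and 6 mm thick.
- standby_tip (a point): The end of the small handle's arm, 70 mm from the axis, at the height of standby_pivot. The arm is a straight bar 14 mm wide with flat upright flanks from 18 to 42 mm above the door's face and a 2 mm spine on top; it is open underneath.
- standby_left (a point): Left flank of the small handle's arm (left as seen from the hub looking out to the tip); the point on it is 52 mm from the axis and 7 mm to the left of the arm's middle line, at mid-height. Pushing this flank turns the handle clockwise, to on.
- standby_right (a point): Right flank of the small handle's arm; the point on it is 52 mm from the axis and 7 mm to the right of the arm's middle line, at mid-height. Pushing this flank turns the handle anticlockwise, to off.
- selector_mark (a point): Mark on the small meter selector knob, 11 mm off its vertical axis. The knob, 26 mm across, stands in the middle of the panel's top row between the two lamps. It is not to be turned.
- gland: Loose brass cable gland, 36 mm high and 28 mm across, standing on the panel's door near its bottom edge; origin in its underside. Leave it.
- padlock: Loose brass padlock, 40 x 32 x 18 mm with a steel shackle, lying on the panel's door near its bottom edge; origin under its case. Leave it.
- screwdriver: Loose screwdriver, 190 mm long, lying on the bench to the left of the panel. Leave it.
- multimeter: Loose hand multimeter, 150 x 75 x 36 mm, lying on the bench to the left of the panel; origin under its centre. Leave it.
- cutters: Loose side cutters, about 145 mm long, lying on the bench to the right of the panel; origin under the joint. Leave them.
- tape: Loose roll of black tape, 68 mm across and 19 mm high, lying on the bench to the right of the panel; origin under its centre. Leave it.

How it is judged (in metres and radians):
On the way, in this order (a step that is already met when the one before it is completed fails the run):
1. the mains handle is fully off while the standby handle is still off (value of joint main below 0.12 rad and value of joint standby below 0.35 rad), for 0.2 s.
2. the standby handle is fully on with the mains handle off (value of joint standby above 1.45 rad and value of joint main below 0.12 rad), for 0.2 s.
At the end, for the whole second after the job is handed in: The mains handle is off to within 0.12 rad (7 degrees) of its stop, the standby handle is on to within 0.12 rad of its stop, both at rest, and the robot is clear of them (all of step 2 and velocity of joint main between -0.05 and 0.05 rad/s and velocity of joint standby between -0.05 and 0.05 rad/s); the robot touches nothing.
It fails at once if mains and standby on together (the standby handle more than 0.35 rad from off while the mains handle is more than 0.35 rad from off) (value of joint each of main, standby above 0.35 rad).
It fails at once if the mains handle gripped (both sides of its arm or hub pressed by the fingers at once) ((contact force between the fingers and main_c0 above 3 N or contact force between the fingers and main_c1 above 3 N or contact force between the fingers and main_c2 above 3 N) and (contact force between the fingers and main_c3 above 3 N or contact force between the fingers and main_c4 above 3 N or contact force between the fingers and main_c5 above 3 N)).
It fails at once if the standby handle gripped (both sides of its arm or hub pressed by the fingers at once) ((contact force between the fingers and standby_c0 above 3 N or contact force between the fingers and standby_c1 above 3 N or contact force between the fingers and standby_c2 above 3 N) and (contact force between the fingers and standby_c3 above 3 N or contact force between the fingers and standby_c4 above 3 N or contact force between the fingers and standby_c5 above 3 N)).
It fails at once if a loose thing on or around the panel lifted, carried or pushed more than 20 mm, or the standing gland knocked over (distance of any of gland, padlock, screwdriver, multimeter, cutters, tape from where it was at the start of the episode above 0.02 m or angle between gland's own z axis and vertical above 0.5 rad).
It fails at once if the selector knob turned (by more than about 0.4 rad) (distance of selector_mark from where it was at the start of the episode above 0.004 m).
It also fails if it takes over 51 s, if anything falls off the work surface, if the arm or the gripper's body presses on something with over 40 N, if the wrist force passes 120 N, or if a joint passes its speed limit or range.

## Working session

There is one attempt and no reset: what is moved stays moved. The work goes in short steps, Python scripts to look and compute and a tool call to move; the robot and the scene stay as the last step left them, time stands still between calls to the robot, and variables do not carry over. Pictures are saved under pics/ and viewed, about 8 in all and at most 12, crops included, and the job is handed in when it is done.

Besides the shell and the picture viewer there is one more tool, called by a JSON object that holds its "api" and its "payload". apply_moves: Moves the arm, as the interface text tells. Its arguments: {"type":"object","properties":{"series":{"type":"array"}},"required":["series"]}

```bash
mkdir -p pics
python3 - <<'E'
from cell import monitor,cams
import cv2,numpy as np
s=monitor.state();print({k:np.round(s[k],3) for k in('t','eef_pos','tcp_rot','ft_force','opening')})
for n in('scene','side','wrist'):
    c=cams.read_camera(n);cv2.imwrite(f'pics/{n}0.png',c['image'][:,:,::-1])
    print(n,[np.round(c[k],4).tolist() for k in('fx','fy','cx','cy','position','orientation')])
    if n!='wrist':
        pass
a=cv2.imread('pics/scene0.png')
cv2.imwrite('pics/scene0b.png',cv2.resize(a,None,fx=1.25,fy=1.25,interpolation=cv2.INTER_CUBIC))
E
```

```text
{'t': np.float64(0.0), 'eef_pos': array([ 270.627, -563.333,  404.154]), 'tcp_rot': array([-1.669,  1.57 ,  1.921]), 'ft_force': array([0.351, 0.266, 0.527]), 'opening': np.float64(1.003)}
scene [506.6198, 506.6198, 309.9845, 198.0594, [1158.1205, -937.019, 1352.3895], [-2.3921, -0.0184, 0.6108]]
side [518.4312, 518.4312, 317.8568, 197.482, [1083.2536, 1082.5926, 964.8814], [-2.1817, 0.0138, 2.6291]]
wrist [309.7069, 309.7069, 320.0815, 197.926, [343.6922, -528.6234, 385.3087], [2.8548, 0.0009, -1.1233]]
```

View pics/scene0.png

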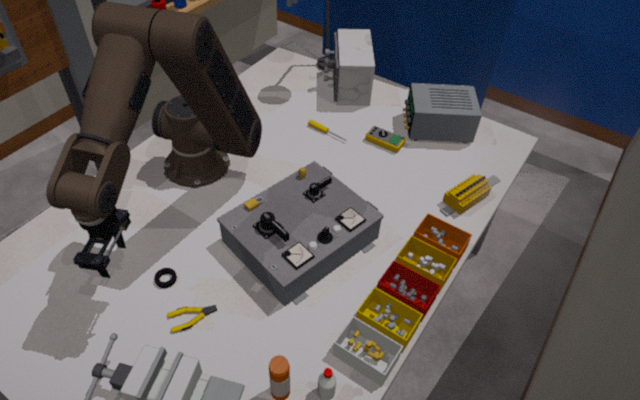

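View pics/side0.png

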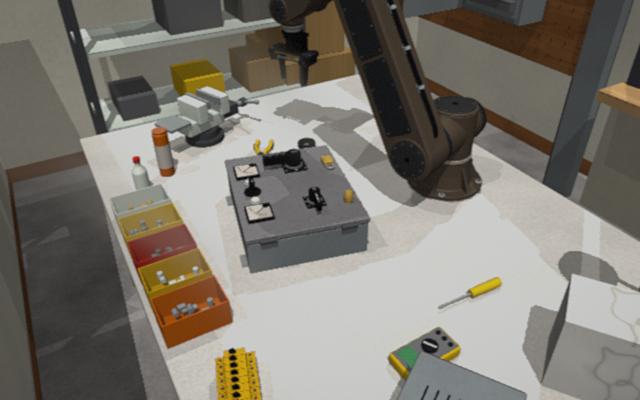

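The panel shows in the scene view at about (220–382, 165–305). Its mains handle hub is near (265,222) with the arm towards the meters (ON), and the standby hub is near (313,193). I'll enlarge both crops.

Run:
```python
import cv2
for n,x0,y0,x1,y1 in(('scene',210,155,390,305),('side',215,140,375,260)):
    a=cv2.imread(f'pics/{n}0.png')[y0:y1,x0:x1]
    k=4 if n=='scene' else 5
    b=cv2.resize(a,None,fx=k,fy=k,interpolation=cv2.INTER_CUBIC)
    b=cv2.convertScaleAbs(b,alpha=1.5,beta=15)
    for u in range(0,a.shape[1],20): cv2.putText(b,str(x0+u),(u*k,8),0,.33,(0,0,255),1);cv2.line(b,(u*k,10),(u*k,16),(0,0,255),1)
    for v in range(0,a.shape[0],20): cv2.putText(b,str(y0+v),(0,v*k+4),0,.33,(0,0,255),1)
    cv2.imwrite(f'pics/{n}0z.png',b)
```

```text
(no output)
```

View pics/scene0z.png

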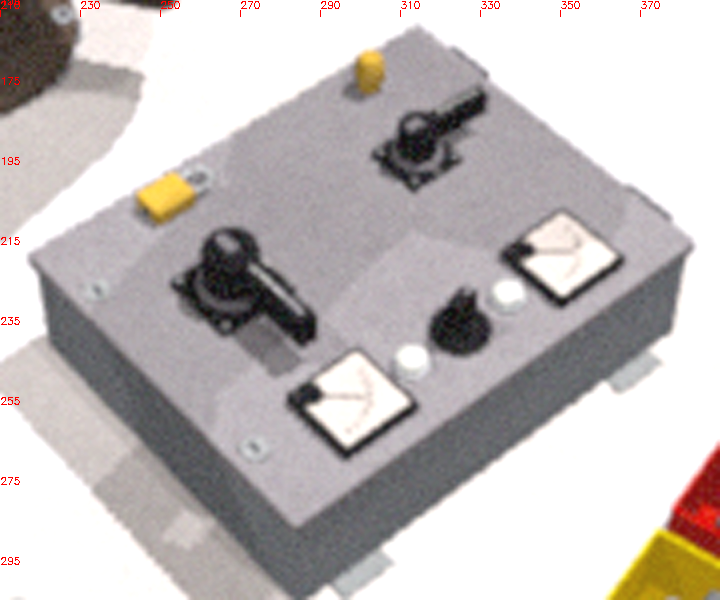

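View pics/side0z.png

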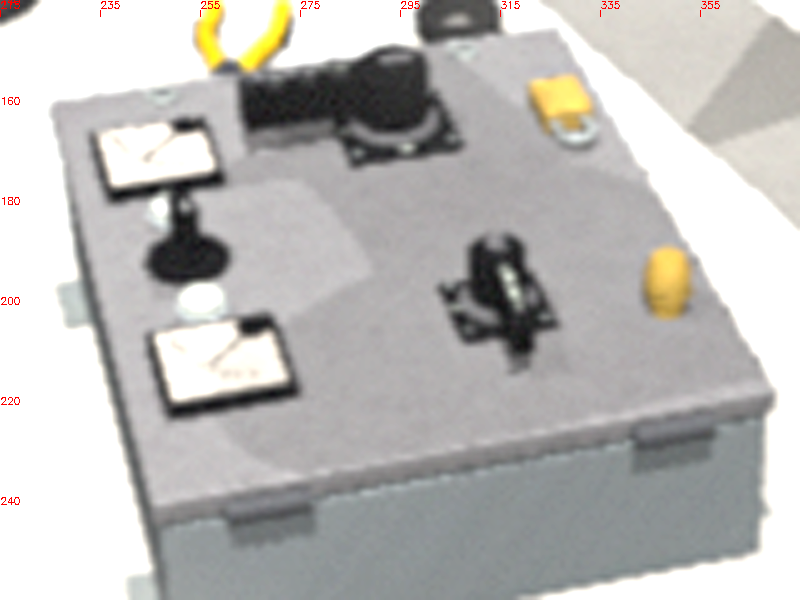

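Both crops are clear. Mains hub top is at scene (267.5,216) and side (292,153), and standby hub top is at scene (314.5,186) and side (314,189). All four door corners are visible in each view, so I'll fit the pose.

```bash
cat > h.py <<'E'
import numpy as np
from scipy.spatial.transform import Rotation as Ro
from scipy.optimize import least_squares
K={'scene':(506.6198,309.9845,198.0594,[1158.1205,-937.019,1352.3895],[-2.3921,-.0184,.6108]),
'side':(518.4312,317.8568,197.482,[1083.2536,1082.5926,964.8814],[-2.1817,.0138,2.6291])}
def proj(n,P):
    f,cx,cy,p,o=K[n];c=Ro.from_euler('xyz',o).inv().apply(np.atleast_2d(P)-p)
    return c[:,:2]/c[:,2:]*f+[cx,cy]
def ray(n,uv,z):
    f,cx,cy,p,o=K[n];d=Ro.from_euler('xyz',o).apply([(uv[0]-cx)/f,(uv[1]-cy)/f,1]);return np.array(p)+d*(z-p[2])/d[2]
def world(q,P):
    c,s=np.cos(q[2]),np.sin(q[2]);P=np.atleast_2d(np.array(P,float))
    return P@np.array([[c,s,0],[-s,c,0],[0,0,1]])+[q[0],q[1],0]
E
python3 - <<'E'
from h import *
C=[[170,-210,120],[170,210,120],[-170,210,120],[-170,-210,120]]
O={'scene':np.array([[284.2,286.2],[383,216.5],[314.5,162],[218,219.5]]),'side':np.array([[225.6,161],[247,243.6],[369.4,219],[327,146.6]])}
for ns in(['scene'],['side'],['scene','side']):
    f=lambda q:np.concatenate([(proj(n,world(q,C))-O[n]).ravel() for n in ns])
    r=least_squares(f,[650,0,0],x_scale=[100,100,.1]);print(ns,r.x,np.round(r.fun,1))
q=r.x
inv=lambda w:np.round(world([0,0,-q[2]],w-np.array([q[0],q[1],0]))[0],1)
for nm,z,a,b in(('main hub',172,(267.5,215.8),(292,153)),('stby hub',164,(314.5,186),(314.4,189))):
    for n,uv in(('scene',a),('side',b)): w=ray(n,uv,z);print(nm,n,w.round(1),'panel',inv(w))
for nm,z,n,uv in(('main armtip',172,'scene',(287.5,233.5)),('gland base','120','scene',(302,177.5)),('padlock',130,'scene',(251,205)),('stby tip',163,'scene',(330.5,178.5))):
    w=ray(n,uv,float(z));print(nm,w.round(1),'panel',inv(w))
for y,n in((-100,'main'),(100,'stby')): print(n,world(q,[0,y,120]))
from cell import monitor
s=monitor.state();print(Ro.from_euler('xyz',s['tcp_rot']).as_matrix().round(3),s['eef_pos'])
E
```

```text
['scene'] [ 5.43825818e+02 -6.97998539e+01 -2.38952623e-01] [-0.2  1.6  1.7 -0.9  0.2 -1.2 -1.6 -0.7]
['side'] [ 5.43109183e+02 -5.65270756e+01 -2.40061015e-01] [-1.1  0.  -1.5 -0.7  2.4  0.5  0.2 -1. ]
['scene', 'side'] [ 5.41682652e+02 -6.40759589e+01 -2.38964973e-01] [ 0.4 -0.1  2.  -2.2  0.7 -2.3 -0.9 -2.1 -1.6 -1.1 -2.1 -2.5  1.3 -1.2
 -0.6 -2.1]
main hub scene [ 482.7 -162.4  172. ] panel [ -34.  -109.5  172. ]
main hub side [ 489.6 -155.3  172. ] panel [ -29.  -100.9  172. ]
stby hub scene [522.6  34.6 164. ] panel [-41.9  91.4 164. ]
stby hub side [520.2  39.9 164. ] panel [-45.4  96.  164. ]
main armtip [ 574.3 -182.4  172. ] panel [  59.7 -107.2  172. ]
gland base [440.9  78.9 120. ] panel [-131.8  115.1  120. ]
padlock [ 386.7 -129.8  130. ] panel [-135.1 -100.5  130. ]
stby tip [545.4  95.5 163. ] panel [-34.2 155.9 163. ]
main [[ 518.01293845 -161.23430726  120.        ]]
stby [[565.35236609  33.08238937 120.        ]]
[[-0.     0.433 -0.901]
 [ 0.001 -0.901 -0.433]
 [-1.    -0.001 -0.   ]] [ 270.63804887 -563.33928716  404.32366484]
```

{"api": "apply_moves", "payload": {"series": [[1,[0,-8,-8.5],0],[1,[0,-16,-17],0],[1,[0,-24,-25.5],0],[1,[0,-31.5,-34],0],[1,[0,-31.5,-34],0],[1,[0,-31.5,-34],0],[1,[0,-31.5,-34],0],[1,[0,-31.5,-34],0],[1,[0,-31.5,-34],0],[1,[0,-31.5,-34],0],[1,[0,-31.5,-34],0],[1,[0,-31.5,-34],0]]}}

```text
t: 1.65
eef_pos: [440.5, -133.0, 404.7]
tcp_rot: [0.704, 1.571, -1.992]
ft_force: [-0.1, 0.9, 0.5]
opening: 0.002
```

Run:
```python
from cell import monitor,cams
import cv2,numpy as np,json
s=monitor.state();print({k:np.round(s[k],3) for k in('t','eef_pos','tcp_rot','ft_force','opening')})
c=cams.read_camera('wrist');cv2.imwrite('pics/w1.png',c['image'][:,:,::-1])
json.dump([np.asarray(c[k]).tolist() for k in('fx','cx','cy','position','orientation')],open('w1.json','w'));print(open('w1.json').read())
b=cv2.resize(c['image'][:,:,::-1],None,fx=1.25,fy=1.25,interpolation=cv2.INTER_CUBIC)
cv2.imwrite('pics/w1z.png',cv2.convertScaleAbs(b,alpha=1.5,beta=15))
```

```text
{'t': np.float64(1.65), 'eef_pos': array([ 440.5  , -133.   ,  404.703]), 'tcp_rot': array([ 0.704,  1.571, -1.992]), 'ft_force': array([-0.146,  0.915,  0.542]), 'opening': np.float64(0.002)}
[309.70691628693146, 320.08150119160143, 197.92597859219785, [513.6243344419116, -98.39974367228068, 385.752954746941], [2.8545814322741867, -0.00011663014580287623, -1.1247480322891712]]
```

View pics/w1z.png

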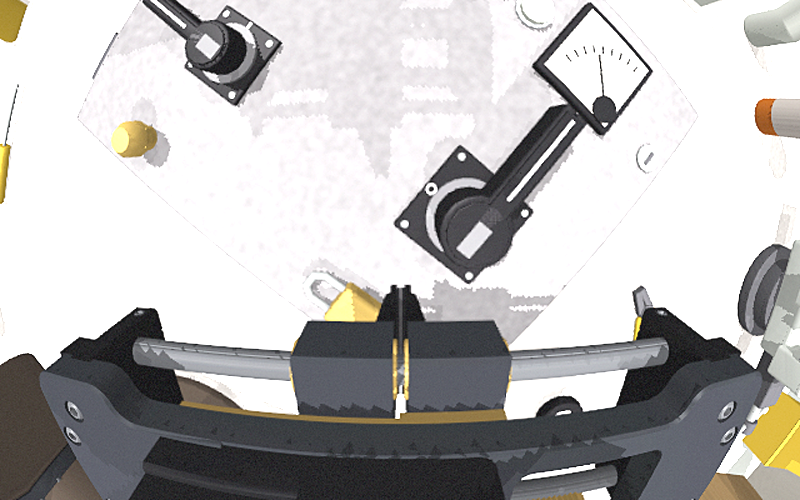

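The wrist view is sharp. The mains plate corners are at (458,147), (397,222), (468,281) and (532,210), with its arm pointing at the meter (ON). The standby plate corners are at (228,7), (282,42), (235,104) and (186,68), with its arm up-left (OFF).

```bash
cat >> h.py <<'E'
def wray(j,uv,z):
    f,cx,cy,p,o=j;d=np.array(uv)-[cx,cy];r=np.hypot(*d);t=r/f
    v=Ro.from_euler('xyz',o).apply([*(d/r*np.sin(t)),np.cos(t)]);return np.array(p)+v*(z-p[2])/v[2]
E
python3 - <<'E'
from h import *
import json
j=json.load(open('w1.json'))
W=lambda u,v,z:wray(j,((u+.5)/1.25-.5,(v+.5)/1.25-.5),z)
for n,pts in(('main',[(458,147),(397,222),(468,281),(532,210)]),('stby',[(228,7),(282,42),(235,104),(186,68)])):
    P=np.array([W(u,v,126) for u,v in pts]);print(n,P.round(1).tolist(),'c',P.mean(0).round(1),'sides',[round(float(np.linalg.norm(P[i]-P[i-1])),1) for i in range(4)],'ang',[round(float(np.degrees(np.arctan2(*(P[i]-P[i-1])[1::-1]))),1) for i in range(4)])
print('door corners', [W(u,v,120).round(1).tolist() for u,v in((697,113),(79,117))])
print('tip main', W(571,110,172).round(1), 'hubtop',W(476,238,172).round(1),'fingertip(z=214)',W(402,288,214.7).round(1))
print('stby hub top',W(210,47,164).round(1),'gland',W(145,150,120).round(1))
# z-free triangulation of corners
O={'scene':[[284.2,286.2],[383,216.5],[314.5,162],[218,219.5]],'side':[[225.6,161],[247,243.6],[369.4,219],[327,146.6]]}
for a,b in zip(O['scene'],O['side']):
    r=least_squares(lambda X:np.r_[(proj('scene',X)-(np.array(a)-.37))[0],(proj('side',X)-(np.array(b)-.4))[0]],[540,-60,120],x_scale=100);print('tri',r.x.round(1),r.fun.round(1))
E
```

```text
main [[524.3, -136.1, 126.0], [460.0, -121.6, 126.0], [442.8, -186.9, 126.0], [509.8, -203.8, 126.0]] c [ 484.3 -162.1  126. ] sides [69.3, 65.9, 67.5, 69.1] ang [77.9, 167.3, -104.7, -14.2]
stby [[552.9, 56.5, 126.0], [541.3, 3.9, 126.0], [489.0, 17.9, 126.0], [500.4, 68.8, 126.0]] c [520.9  36.8 126. ] sides [53.9, 53.8, 54.1, 52.2] ang [-13.2, -102.4, 165.1, 77.5]
door corners [[656.1, -305.9, 120.0], [429.0, 173.2, 120.0]]
tip main [ 574.1 -179.   172. ] hubtop [ 480.8 -162.7  172. ] fingertip(z=214) [ 450.3 -129.6  214.7]
stby hub top [519.7  33.4 164. ] gland [428.3  85.1 120. ]
tri [ 653.7 -307.5  116.9] [ 0.  0.  0. -0.]
tri [751.5  97.  109.2] [ 0.2  0.1  0.1 -0.1]
tri [426.8 174.3 114.2] [ 0.2  0.2  0.2 -0.1]
tri [ 327.1 -227.7  112.9] [-0.2 -0.3 -0.3  0.2]
```

{"api": "apply_moves", "payload": {"series": [[1,[0,5.7,-3.1],0.17],[1,[0,11.4,-6.15],0.34],[1,[0,11.4,-6.15],0.51],[1,[0,11.4,-6.15],0.686],[1,[0,11.4,-6.15],0.686],[1,[0,11.4,-6.15],0.686],[1,[2,11.4,-6.15],0.686],[1,[4,11.4,-6.15],0.686],[1,[6,11.4,-6.15],0.686],[1,[7.3,11.4,-6.15],0.686],[1,[7.3,11.4,-6.15],0.686],[1,[7.3,11.4,-6.15],0.686]]}}

```text
t: 3.2
eef_pos: [545.7, -208.4, 332.4]
tcp_rot: [2.854, 1.57, -0.525]
ft_force: [0.3, 0.2, 0.3]
opening: 0.007
```

Run:
```python
from cell import monitor,cams
import cv2,numpy as np
from h import *
s=monitor.state();print(s['eef_pos'].round(1) if hasattr(s['eef_pos'],'round') else s['eef_pos'],np.round(s['joints'],2));print(Ro.from_euler('xyz',s['tcp_rot']).as_matrix().round(3))
ims=[]
for n,x0,y0 in(('scene',215,165),('side',215,130)):
    c=cams.read_camera(n);ims.append(cv2.resize(c['image'][y0:y0+140,x0:x0+160,::-1],None,fx=2.5,fy=2.5,interpolation=cv2.INTER_CUBIC))
cv2.imwrite('pics/a2.png',cv2.convertScaleAbs(cv2.hconcat(ims),alpha=1.5,beta=15))
```

```text
[ 545.7 -208.4  332.4] [-0.48  0.52  1.74 -0.    0.89  1.33]
[[ 0.001 -0.235 -0.972]
 [-0.    -0.972  0.235]
 [-1.     0.    -0.001]]
```

View pics/a2.png

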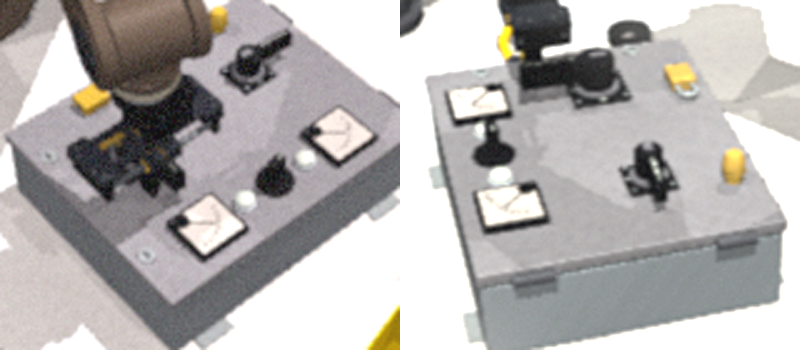

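{"api": "apply_moves", "payload": {"series": [[1,[0,-0.5,0],0],[1,[0,-1.0,0],0],[1,[0,-1.6,-0.15],-0.087],[1,[0,-2.26,-0.26],-0.175],[1,[0,-2.9,-0.29],-0.262],[1,[0,-3.55,-0.29],-0.349],[1,[0,-4.2,-0.2],-0.436],[1,[0,-4.83,-0.1],-0.524],[1,[0,-5.45,0.1],-0.611],[1,[0,-6.06,0.31],-0.698],[1,[0,-6.06,0.31],-0.698]]}}

```text
t: 4.68
eef_pos: [556.8, -148.6, 332.0]
tcp_rot: [1.359, 1.57, -1.321]
ft_force: [-0.3, -2.1, 0.5]
opening: 0.006
```

{"api": "apply_moves", "payload": {"series": [[1,[0,-0.6,-0.15],-0.087],[1,[0,-1.26,-0.26],-0.175],[1,[0,-1.9,-0.29],-0.262],[1,[0,-2.56,-0.29],-0.349],[1,[0,-3.2,-0.2],-0.436],[1,[0,-3.83,-0.1],-0.524],[1,[0,-4.45,0.1],-0.611]]}}

```text
t: 5.55
eef_pos: [536.7, -109.5, 332.1]
tcp_rot: [1.533, 1.567, -0.535]
ft_force: [3.8, -5.7, -2.1]
opening: 0.006
```

Run:
```python
from cell import monitor,cams
import cv2,numpy as np
s=monitor.state();print(s['eef_pos'],np.round(s['ft_force'],1),np.round(s['joints'],2))
ims=[]
for n,x0,y0 in(('scene',215,165),('side',215,130)):
    c=cams.read_camera(n);ims.append(cv2.resize(c['image'][y0:y0+140,x0:x0+160,::-1],None,fx=2.5,fy=2.5,interpolation=cv2.INTER_CUBIC))
cv2.imwrite('pics/a3.png',cv2.convertScaleAbs(cv2.hconcat(ims),alpha=1.5,beta=15))
```

```text
[ 536.66393221 -109.51496351  332.13368103] [ 3.8 -5.7 -2.1] [-0.32  0.47  1.83 -0.    0.84  0.18]
```

View pics/a3.png

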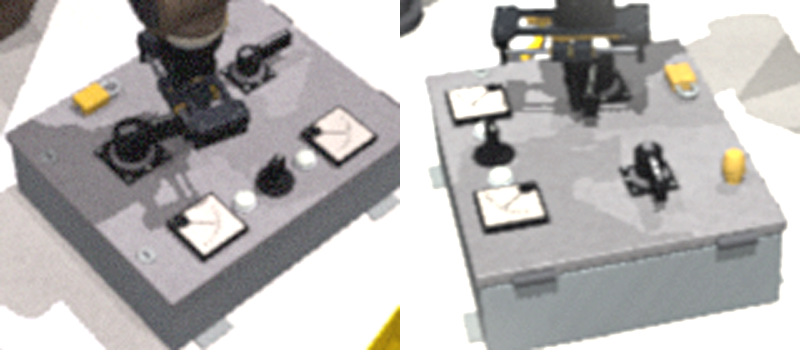

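{"api": "apply_moves", "payload": {"series": [[1,[0,-0.63,-0.15],-0.087],[1,[0,-1.26,-0.26],-0.175],[1,[0,-1.9,-0.29],-0.262],[1,[0,-2.2,-0.25],-0.262],[1,[0,-2.2,-0.25],-0.262]]}}

```text
t: 6.28
eef_pos: [518.6, -96.4, 332.1]
tcp_rot: [1.533, 1.568, -0.277]
ft_force: [4.8, -1.7, -1.2]
opening: 0.003
```

{"api": "apply_moves", "payload": {"series": [[1,[0,-0.3,0],0],[1,[0,-0.3,0],0]]}}

```text
t: 6.52
eef_pos: [516.2, -95.8, 332.2]
tcp_rot: [1.61, 1.566, -0.199]
ft_force: [9.8, -0.2, -3.8]
opening: 0.005
```

{"api": "apply_moves", "payload": {"series": [[1,[0,-0.3,0],0],[1,[0,-0.3,0],0]]}}

```text
t: 6.78
eef_pos: [514.9, -95.5, 332.4]
tcp_rot: [1.587, 1.559, -0.223]
ft_force: [23.3, -2.4, -12.6]
opening: 0.005
```

{"api": "apply_moves", "payload": {"series": [[1,[0,-0.3,0],0],[1,[0,-0.3,0],0]]}}

```text
t: 7.02
eef_pos: [513.5, -95.2, 332.7]
tcp_rot: [1.578, 1.553, -0.232]
ft_force: [37.3, -4.2, -21.3]
opening: 0.004
```

{"api": "apply_moves", "payload": {"series": [[1,[0,1.0,0],0],[1,[0,2.5,0],0],[1,[-2,2.5,0],0],[1,[-5,2.5,0],0],[1,[-7.5,2.5,0],0],[1,[-7.5,2.5,0],0],[1,[-7.5,2.5,0],0]]}}

```text
t: 7.9
eef_pos: [533.6, -100.2, 405.9]
tcp_rot: [-1.608, 1.57, 2.867]
ft_force: [0.3, -0.6, 0.3]
opening: 0.006
```

Run:
```python
from cell import monitor,cams
import cv2,numpy as np,json
from h import *
s=monitor.state();print(np.round(s['eef_pos'],1),np.round(s['ft_force'],1),np.round(s['joints'],2));print(Ro.from_euler('xyz',s['tcp_rot']).as_matrix().round(3))
c=cams.read_camera('wrist')
json.dump([np.asarray(c[k]).tolist() for k in('fx','cx','cy','position','orientation')],open('w2.json','w'))
b=cv2.resize(c['image'][:,:,::-1],None,fx=1.25,fy=1.25,interpolation=cv2.INTER_CUBIC)
cv2.imwrite('pics/w2z.png',cv2.convertScaleAbs(b,alpha=1.5,beta=15))
```

```text
[ 533.6 -100.2  405.9] [ 0.3 -0.6  0.3] [-0.31  0.37  1.76 -0.    1.01 -0.07]
[[-0.001  0.972 -0.236]
 [ 0.    -0.236 -0.972]
 [-1.    -0.001 -0.   ]]
```

View pics/w2z.png

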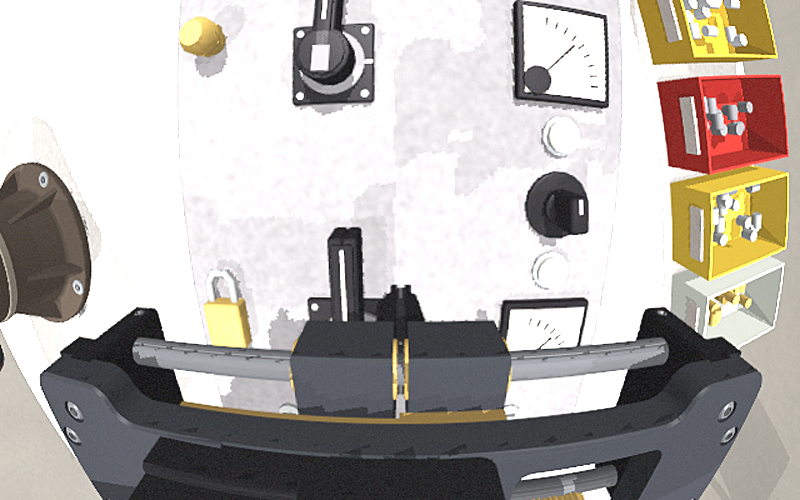

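Main arm reads as parallel to the panel's +y, so it is off. Next is the standby start position, on the bottom-edge side of its arm.

{"api": "apply_moves", "payload": {"series": [[1,[0,-2,-5],0],[1,[0,-4,-10],0],[1,[0,-6,-15],0],[1,[0,-7.4,-18.1],0],[1,[0,-7.4,-18.1],0],[1,[0,-7.4,-18.1],0],[1,[2,-7.4,-18.1],0],[1,[4,-7.4,-18.1],0],[1,[6,-7.4,-18.1],0],[1,[7.5,-7.4,-18.1],0],[1,[7.5,-7.4,-18.1],0],[1,[7.5,-7.4,-18.1],0]]}}

```text
t: 9.45
eef_pos: [504.6, 92.8, 332.2]
tcp_rot: [1.715, 1.57, -0.095]
ft_force: [0.5, 0.1, -0.3]
opening: 0.006
```

Run:
```python
from cell import monitor,cams
import cv2,numpy as np
ims=[]
for n,x0,y0 in(('scene',240,150),('side',250,140)):
    c=cams.read_camera(n);ims.append(cv2.resize(c['image'][y0:y0+100,x0:x0+100,::-1],None,fx=4,fy=4,interpolation=cv2.INTER_CUBIC))
cv2.imwrite('pics/a4.png',cv2.convertScaleAbs(cv2.hconcat(ims),alpha=1.5,beta=15))
```

```text
(no output)
```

View pics/a4.png

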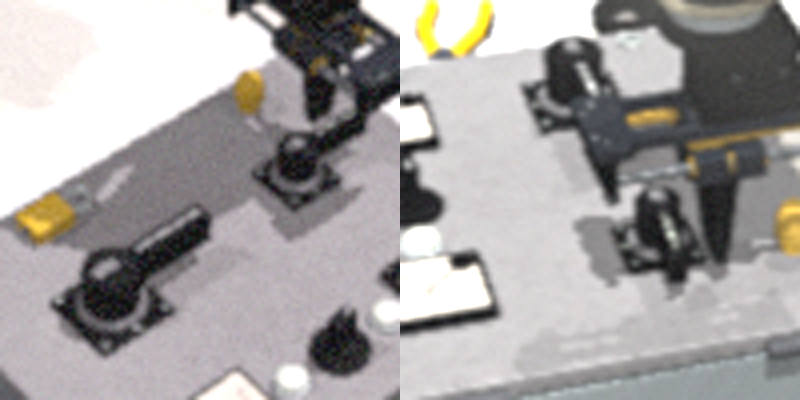

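{"api": "apply_moves", "payload": {"series": [[1,[0,0.8,0],0],[1,[0,1.6,0],0],[1,[0,2.05,-0.1],0.087],[1,[0,2.52,-0.15],0.175],[1,[0,3.0,-0.15],0.262],[1,[0,3.46,-0.13],0.349],[1,[0,3.92,-0.05],0.436],[1,[0,4.37,0.05],0.524],[1,[0,4.8,0.2],0.611],[1,[0,5.24,0.38],0.698],[1,[0,5.65,0.6],0.785],[1,[0,6.04,0.86],0.873],[1,[0,6.4,1.15],0.96],[1,[0,6.75,1.47],1.047],[1,[0,7.06,1.82],1.134],[1,[0,7.35,2.2],1.222],[1,[0,7.59,2.6],1.309],[1,[0,7.79,3.02],1.396],[1,[0,7.79,3.02],1.396]]}}

```text
t: 11.92
eef_pos: [572.8, 45.7, 331.4]
tcp_rot: [-0.494, 1.568, 2.582]
ft_force: [-3.4, 5.6, 0.4]
opening: 0.003
```

Run:
```python
from cell import monitor,cams
import cv2,numpy as np
s=monitor.state();print(np.round(s['eef_pos'],1),np.round(s['ft_force'],1),np.round(s['joints'],2))
ims=[]
for n,x0,y0 in(('scene',250,150),('side',250,140)):
    c=cams.read_camera(n);ims.append(cv2.resize(c['image'][y0:y0+100,x0:x0+100,::-1],None,fx=4,fy=4,interpolation=cv2.INTER_CUBIC))
cv2.imwrite('pics/a5.png',cv2.convertScaleAbs(cv2.hconcat(ims),alpha=1.5,beta=15))
```

```text
[572.8  45.7 331.4] [-3.4  5.6  0.4] [-0.04  0.5   1.76  0.    0.88  1.6 ]
```

View pics/a5.png

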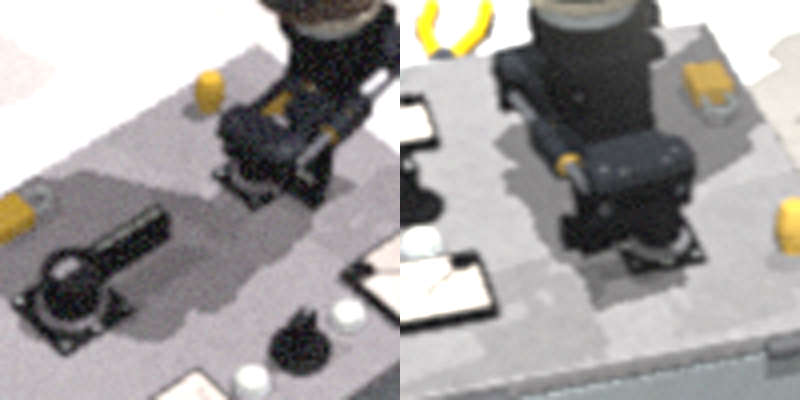

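{"api": "apply_moves", "payload": {"series": [[1,[0,0.46,-0.08],0.087],[1,[0,0.92,-0.15],0.175],[1,[0,0.92,-0.15],0.175]]}}

```text
t: 12.4
eef_pos: [573.7, 39.0, 331.4]
tcp_rot: [-1.08, 1.564, 1.821]
ft_force: [-2.9, 32.2, 0.4]
opening: 0.003
```

{"api": "apply_moves", "payload": {"series": [[1,[0,0.3,0],0],[1,[0,0.3,0],0]]}}

```text
t: 12.65
eef_pos: [573.3, 38.0, 331.5]
tcp_rot: [-1.328, 1.561, 1.574]
ft_force: [2.2, 50.9, -2.1]
opening: 0.005
```

{"api": "apply_moves", "payload": {"series": [[1,[0,0.2,0],0],[1,[0,0.2,0],0]]}}

```text
t: 12.9
eef_pos: [573.0, 37.3, 331.5]
tcp_rot: [-1.418, 1.558, 1.484]
ft_force: [4.8, 63.7, -3.4]
opening: 0.001
```

{"api": "apply_moves", "payload": {"series": [[1,[0,-1,0],0],[1,[0,-3,0],0],[1,[-3,-3,0],0],[1,[-6,-3,0],0],[1,[-10,-3,0],0],[1,[-15,-8,5],0],[1,[-18,-13,10],0],[1,[-18,-16,14],0],[1,[-18,-16,14],0],[1,[-18,-16,14],0],[1,[-18,-16,14],0]]}}

```text
t: 14.28
eef_pos: [475.0, 219.4, 511.5]
tcp_rot: [1.858, 1.57, -1.522]
ft_force: [0.1, -0.4, 0.1]
opening: 0.004
```

Run:
```python
from cell import monitor,cams
import cv2,numpy as np
s=monitor.state();print(np.round(s['eef_pos'],1),np.round(s['ft_force'],1))
c=cams.read_camera('scene')['image'][155:305,210:390,::-1];d=cams.read_camera('side')['image'][135:270,215:375,::-1]
R=lambda a:cv2.resize(a,(400,340),interpolation=cv2.INTER_CUBIC)
cv2.imwrite('pics/f.png',cv2.convertScaleAbs(cv2.hconcat([R(c),R(d)]),alpha=1.5,beta=15))
```

```text
[475.  219.4 511.5] [ 0.1 -0.4  0.1]
```

View pics/f.png

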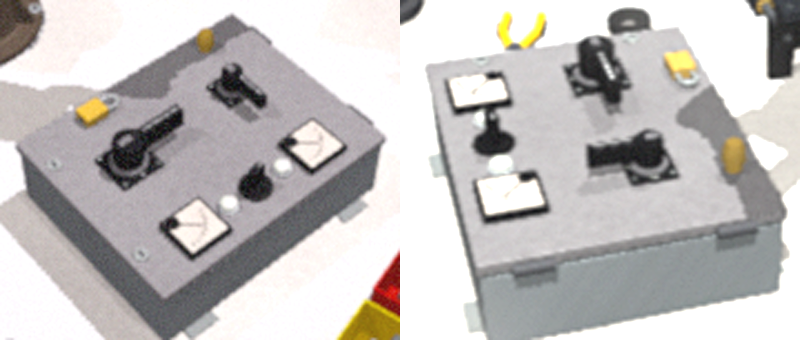

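Mains arm lies along +y (off) and standby arm along +x (on). The knob, gland and padlock are where they were, and the arm is clear.

```bash
python3 -c "
from cell import job
print(job.job_done())"
```

```text
the job is handed in; nothing more can be done
None
```

The panel is changed over: I pushed the mains handle round from on to its off stop, then the standby handle from off to its on stop. I used the shut fingertips on one flank of each arm only. The job was handed in after about 14 s of the 51 s allowed; it reports no verdict.

**Force:** The push force rose sharply at each stop, to about 43 N on the mains and 64 N on the standby. Both are under the 120 N wrist limit. After the final retreat the force read about zero.

**Last pictures:** The mains arm lies along the panel's +y (off) and the standby arm along +x (on). The selector knob, gland and padlock look unmoved. The last picture did not show the screwdriver and multimeter, but the arm did not go near them. I judged the handle angles from the stops and the pictures, since there is no direct reading.

**Disagreement:** The scene and side cameras put the door corners about 3–11 mm lower than the stated 120 mm. The wrist view made the base plates about 5% small at that height. I kept the stated height and chose a fingertip depth that worked either way.

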